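# Draw the safe's bolt with the hooked rod

## Task

Pick up the hooked rod by its orange handle, reach its hook in under the clear guard of the safe with the red top, catch the red bolt handle from behind and draw that bolt fully out. Leave the blue safe bolted and keep the gripper and arm off both safes. Then lay the rod down on the bench in front of the safes, with its hook out from under the guard.

Things in the scene. Friction and masses are not known exactly. Their poses are not given: they have to be found in the camera images.
- hook_rod: loose hooked rod, about 0.14 kg: orange block handle (100 long x 20 wide x 46 mm high), 8 mm steel shaft from its front (axis 34 mm above the underside), at the far end a steel hook plate (20 wide, 6 mm thick) pointing down to the level of the handle's underside. It stands on handle and hook. Origin: centre of the handle's underside; x along the shaft, hook centre at x = 170 mm; z up.
- hook_tip (a point): lower end of the rod's hook, centre of the plate: 170 mm ahead of the rod's origin along its x, at the level of the handle's underside
- safe_red: fixed grey steel safe with red top plate (160 mm up); before it a clear guard tunnel with red edge trim, open only at the front. Origin: bench level, under the middle of the open front edge; +x runs into the tunnel, z up. Tunnel: x 0 to 120 mm, 100 wide inside, roof underside 140 mm up; chest x 120 to 210, 110 wide. Its bolt lies in the tunnel along x; bar and rails are under 23 mm high.
- bolt_red (a joint): bolt of the red safe, m: 0 = fully home (closed), 0.04 = drawn fully out against its stop. Slides toward the open front (-x of the safe) against about 2.5 N of friction and stays where left; starts within 5 mm of home.
- bolt_red_handle (a point): middle of the round 10 mm cross bar of the red bolt's staple handle: bar 60 mm long along the safe's y, centre 42 mm and top 47 mm above the bench, its foot 12 mm thick up to 31 mm. It is 70 mm inside the guard's front edge with the bolt home (then 43 mm free behind it to the chest) and 30 mm inside with the bolt drawn out.
- safe_blue: the other safe, the same in shape and size (origin and axes alike), with a blue top plate, blue trim and a blue bolt handle; it stays bolted
- bolt_blue (a joint): bolt of the blue safe, m: 0 = fully home (closed), 0.04 = drawn fully out against its stop. Slides toward the open front (-x of the safe) against about 2.5 N of friction and stays where left; starts within 5 mm of home.
Mind the look-alikes: they are no part of the job. There is more than one size of the hook_rod; the one meant has the size given above.

How it is judged:
By the outcome, as a careful person would: the job done as asked, in the order asked, and still so for the second after the job is handed in, with the robot touching nothing.
It also fails if it takes over 56 s, if anything falls off the work surface, if the arm or the gripper's body presses on something with over 40 N, if the wrist force passes 120 N, or if a joint passes its speed limit or range.

## Robot

A 6-joint arm with a two-finger parallel gripper is mounted at the origin on a cart in front of the work surface, level with it; the furniture and walls round the work are solid. World frame = base frame: x ahead of the robot, y to its left, z up, the work surface at z = 0. Lengths are in m, angles in degrees, forces in N, time in s.
With the tool pointing down it reaches from about 0.35 to 0.875 m from the base axis. Payload 4.2 kg.
Tool frame: the origin (TCP) lies on the front face of the gripper's body, between the roots of the fingers; the fingertips stand finger_overhang ahead of it and the grasp point (between the pads) lies 51 mm ahead of it (finger_overhang is the distance from the TCP to the fingertips, in m); z points along the fingers, y is the line along which they close (so a half turn about z gives the same grasp; the last joint's range is limited). The gripper opens to 87 mm and grips with 3 to 60 N. Pads are 19 mm wide; open, the fingers measure 117 mm over their backs; the gripper's body (75 mm by 190 mm) begins 51 mm behind the grasp point.
Start: joints at [91.65, 22.042, 0.453, 0, -68.411, -14.817], TCP at [0.142, 0.609, 0.292] pointing down, gripper open.
Joint ranges: [-179.83, 179.83], [-69.29, 118.12], [-61.27, 80.66], [-181.25, 117.63], [-171.15, -9.14], [-177.46, 177.46]. Speed limits (degrees/s): [159.86, 159.86, 180, 180, 180, 180].

## Interface

Orientations are given as a 3x3 rotation matrix whose columns are the frame's x, y, z axes.
In Python, from station import sense, capture, camera_model, finish_job, finger_overhang gives the robot as it stands. The module is installed in compiled form; this text tells all that it offers.
- The arm moves only by the tool jog_arm, never from a script. Its argument "rows" is a list that holds one entry, the list of rows, each a list of 4 numbers: the shift along the tool's x, y, z in m, then the turn about the tool's z in rad. A call has 1 to 20 rows; each row shifts and turns the commanded pose from where the row before left it, along the tool's axes as they then stand; what a row does not reach is not made up. A row lasts 1/8 s, in which the tool goes at most 62.5 mm and 10.7 degrees, less where a joint would pass 70% of its speed; a pose out of reach is approached as far as the arm can. A call is refused whole if a number of a shift passes 0.0625 or a number of a turn 0.188, either way. A call with a gripper value outside its range is refused whole. "claw" is the opening, from 0 (shut) to 1 (fully open), set as the call begins (left out, the last holds). The fingers move at their own pace and stop on an object; the grip force is fixed at half the most. Time passes only in rows, so rows that do not move let the fingers close. It gives the time, the measured TCP pose, the force, the opening and the grip force at its end, in the units of the state.
- sense(): the state, without advancing time (a new reading comes with each control period).
- capture(name): name is "scene" or "top" or "wrist"; returns the picture (384x512x3 uint8, red, green, blue); there is no depth.
- camera_model(name): a dict with "fovy" (degrees; the focal length in pixels is half the picture's height over the tangent of half this angle, whatever the lens; pixels are square), "cx", "cy" (the principal point, pixels), "k1" (the pictures are not rectified: a ray, as slopes to the right and down, at radius r is drawn at 1 + k1 r^2 times it, then the intrinsics apply), "eye" and "rotation" of the camera in the world. Camera axes: x right, y down, z forward; pixel columns grow to the right and rows downward; lengths in m; the calibration is good to about 2 mm. A picture is of the moment at which its call begins: read the wrist's pose just before it. camera_model takes no time and is no camera call; for the wrist camera it gives the pose at the moment of the call.
- finish_job(): hands the job in; it is judged then, once.
The state is a dict: "time_s": time; "joints": joint angles; "joint_velocities": joint speeds; "effort": joint torques, N m; "tcp_pos": TCP position; "ee_rot": TCP orientation; "wrist_force": force on the tool from outside, world axes, zero at the start; "moment": the same for the moment, N m; "gripper_width": opening from 0.0 (shut) to 1.0 (fully open); "gripper_force": force on a finger pad.
Only numpy, scipy, OpenCV 4.12 (cv2) and the standard library are available. Lean on these libraries where they do the work, as an engineer would, in place of code of your own. Each camera call takes 0.05 s, during which the arm holds its last target. There are 200 camera calls.

## Working session

There is one attempt and no reset: what is moved stays moved. The work goes in short steps, Python scripts to look and compute and a tool call to move; the robot and the scene stay as the last step left them, time stands still between calls to the robot, and variables do not carry over. Pictures are saved under pics/ and viewed, at most 10 in all, crops included, and the job is handed in when it is done.

Besides the shell and the picture viewer there is one more tool, called as name(argument=value, ...) on one line, values as JSON. jog_arm: Moves the arm, as the interface text tells. Its arguments: {"type":"object","properties":{"rows":{"type":"array"},"claw":{"type":"number"}},"required":["rows"]}

```bash
mkdir -p pics
cat > h.py <<'E'
import numpy as np, cv2
from station import *
def save(n,im): cv2.imwrite('pics/'+n+'.png',im[:,:,::-1])
def K(m):
    f=192/np.tan(np.radians(m['fovy'])/2); return np.array([[f,0,m['cx']],[0,f,m['cy']],[0,0,1.]])
def ray(m,u,v):
    p=cv2.undistortPoints(np.array([[[u,v]]],float),K(m),np.array([m['k1'],0,0,0.]))[0,0] 
    d=np.array(m['rotation'])@np.array([p[0],p[1],1]); return np.array(m['eye']),d
def onz(m,u,v,z):
    e,d=ray(m,u,v); return e+d*(z-e[2])/d[2]
def proj(m,P):
    q=np.array(m['rotation']).T@(np.array(P)-np.array(m['eye'])); x,y=q[:2]/q[2]
    s=1+m['k1']*(x*x+y*y); k=K(m); return k[0,0]*x*s+k[0,2],k[0,0]*y*s+k[1,2]
E
python3 - <<'E'
from h import *
a=capture('scene');b=capture('top')
save('scene',a);save('top',b)
np.savez('ims.npz',a=a,b=b)
for n in('scene','top'):
    m=camera_model(n);print(n,{k:np.round(v,3).tolist() for k,v in m.items()})
s=sense();print(s,finger_overhang() if callable(finger_overhang) else finger_overhang)
E
```

```text
scene {'fovy': 47.03, 'cx': 247.5, 'cy': 192.633, 'k1': 0.035, 'eye': [0.087, -0.748, 0.604], 'rotation': [[0.821, -0.314, 0.478], [-0.571, -0.435, 0.696], [-0.011, -0.844, -0.537]]}
top {'fovy': 54.492, 'cx': 257.08, 'cy': 190.954, 'k1': -0.123, 'eye': [0.165, -0.271, 0.787], 'rotation': [[0.459, -0.756, 0.467], [-0.888, -0.383, 0.254], [-0.013, -0.531, -0.847]]}
{'time_s': 0.1, 'joints': array([ 9.16481430e+01,  2.20849466e+01,  3.88187695e-01, -2.31239192e-02,
       -6.84110864e+01, -1.48173104e+01]), 'joint_velocities': array([ 0.03404314, -0.03813262,  0.09685231,  0.06849214,  0.00268453,
       -0.04483479]), 'effort': array([-5.34758158e-07, -3.91690135e+01,  1.87935448e+01,  4.23180789e+00,
        1.35165479e-02, -6.88220007e-05]), 'tcp_pos': array([0.14227771, 0.60818276, 0.29129334]), 'ee_rot': array([[ 9.73667740e-01, -2.27971553e-01, -3.20984830e-04],
       [-2.27971748e-01, -9.73665909e-01, -1.89224168e-03],
       [ 1.18845288e-04,  1.91559015e-03, -9.99998158e-01]]), 'wrist_force': array([-0.13292795,  0.21771615,  0.52393523]), 'moment': array([ 0.06687642, -0.06009278, -0.02043455]), 'gripper_force': 0.0, 'gripper_width': 0.9980138022393211} 0.0697
```

View pics/scene.png

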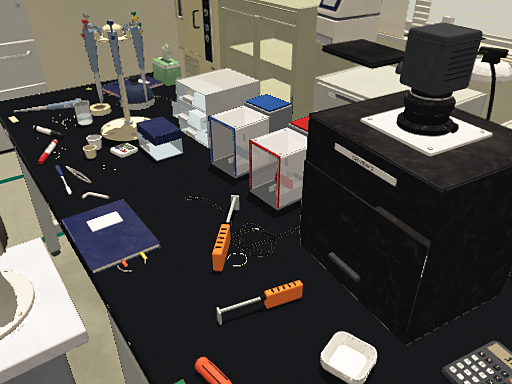

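View pics/top.png

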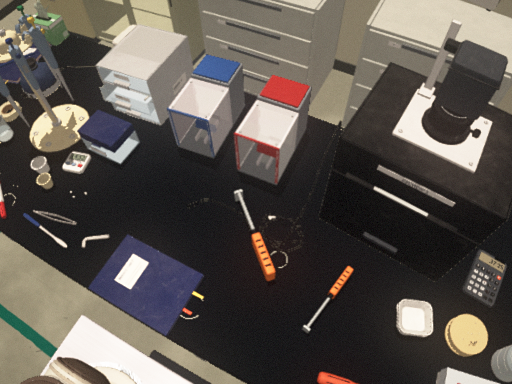

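The scene view shows two orange-handled hooked rods at (222,240) and (270,300), with the blue safe on the left and the red safe to its right. In the top view the rods run (268,275)→(240,195) and (348,270)→(308,328). I'll measure the rods and the safes.

Run:
```python
from h import *
d=np.load('ims.npz');b=d['b'];a=d['a'];m=camera_model('top');ms=camera_model('scene')
for n,im,mm in(('top',b,m),('scene',a,ms)):
    hsv=cv2.cvtColor(im,cv2.COLOR_RGB2HSV)
    for col,lo,hi in(('orange',(8,150,120),(20,255,255)),('red',(0,150,80),(4,255,255)),('red2',(174,150,80),(180,255,255)),('blue',(100,130,60),(118,255,255))):
        k=cv2.inRange(hsv,lo,hi)
        c,_=cv2.findContours(k,0,2)
        for q in c:
            if cv2.contourArea(q)>60:
                r=cv2.boxPoints(cv2.minAreaRect(q)); print(n,col,cv2.contourArea(q),np.round(r).tolist())
# rough
for n,(h,t) in {'A':((268,275),(240,195)),'B':((348,270),(308,328))}.items():
    print(n,onz(m,*h,.03),onz(m,*t,.034))
print('red safe front bottom corners',onz(m,237,163,0),onz(m,275,182,0),'top',onz(m,237,136,.14),onz(m,283,150,.14))
print('blue',onz(m,179,148,0),onz(m,209,155,0))
save('crop',cv2.resize(b[70:340,160:380],None,fx=2.9,fy=2.2,interpolation=2)[:600,:800])
```

```text
top orange 226.5 [[328.0, 291.0], [348.0, 265.0], [354.0, 269.0], [334.0, 296.0]]
top orange 474.5 [[249.0, 235.0], [259.0, 231.0], [278.0, 277.0], [267.0, 281.0]]
top red 67.0 [[-2.0, 202.0], [4.0, 201.0], [6.0, 218.0], [1.0, 219.0]]
top red 148.0 [[231.0, 141.0], [234.0, 132.0], [278.0, 148.0], [275.0, 157.0]]
top red 870.0 [[260.0, 95.0], [267.0, 72.0], [308.0, 85.0], [301.0, 108.0]]
top blue 666.5 [[194.0, 72.0], [199.0, 52.0], [238.0, 63.0], [233.0, 83.0]]
scene orange 155.5 [[198.0, 360.0], [202.0, 355.0], [230.0, 381.0], [225.0, 386.0]]
scene orange 616.0 [[260.0, 291.0], [301.0, 278.0], [306.0, 295.0], [266.0, 308.0]]
scene orange 512.5 [[208.0, 267.0], [220.0, 222.0], [234.0, 226.0], [222.0, 271.0]]
scene red 136.5 [[249.0, 207.0], [249.0, 139.0], [279.0, 139.0], [279.0, 207.0]]
scene red 128.0 [[289.0, 130.0], [291.0, 115.0], [308.0, 116.0], [307.0, 131.0]]
scene blue 74.0 [[62.0, 220.0], [71.0, 213.0], [82.0, 227.0], [72.0, 233.0]]
scene blue 358.0 [[245.0, 102.0], [251.0, 87.0], [289.0, 102.0], [283.0, 117.0]]
A [ 0.40623491 -0.16163463  0.03      ] [ 0.55126021 -0.0151952   0.034     ]
B [ 0.49271542 -0.30934073  0.03      ] [ 0.34243471 -0.28140782  0.034     ]
red safe front bottom corners [ 6.51342373e-01  5.06794045e-02 -1.11022302e-16] [ 0.64257642 -0.06408271  0.        ] top [0.63121207 0.03027112 0.14      ] [ 0.64156969 -0.07987326  0.14      ]
blue [0.62478221 0.21644555 0.        ] [0.64090148 0.13039784 0.        ]
```

View pics/crop.png

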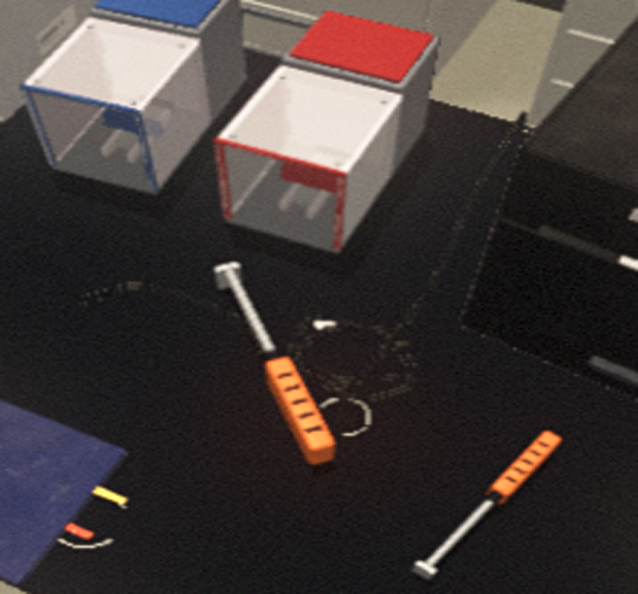

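The crop shows rod A, with its hook at about (228,268) and its handle at (300,410). It is the larger one, about 220 mm overall, so it's the rod meant. Rod B is clearly smaller. I'll work out the approach next.

Run:
```python
from h import *
m=camera_model('top');ms=camera_model('scene');w=camera_model('wrist');s=sense()
print('wrist in tool',np.round(s['ee_rot'].T@(w['eye']-s['tcp_pos']),3),np.round(s['ee_rot'].T@w['rotation'],3).tolist(),w['fovy'],w['k1'],w['cx'],w['cy'])
print('pip base',onz(m,57,127,0)[:2],'drawers',onz(m,165,122,0)[:2])
c=lambda x,y:(160+x/2.9,70+y/2.2)
print('hookA',onz(m,*c(228,268),.036),'handle c top',onz(m,*c(298,405),.046))
print('hook scene',onz(ms,235,198,.038),'handle',onz(ms,222,243,.035))
for n,p,z in(('bl',(230,218),0),('br',(338,248),0),('tl',(218,142),.142),('tr',(347,172),.142),('plateL front',(288,60),.16),('plateR front',(402,80),.16),('plateR back',(438,38),.16),('plateL back',(325,12),.16)):
    print(n,np.round(onz(m,*c(*p),z)[:2],3))
print('hbar ends',onz(m,*c(282,162),.047)[:2],onz(m,*c(335,172),.047)[:2])
```

```text
wrist in tool [ 0.082  0.    -0.093] [[0.0, -0.955, -0.296], [1.0, 0.001, -0.001], [0.001, -0.296, 0.955]] 59.285384484104206 0.018564076071706997 261.97578051030365 183.94487504996067
pip base [0.52904929 0.59508937] drawers [0.6863352  0.30701077]
hookA [ 0.55652575 -0.00868563  0.036     ] handle c top [ 0.4376548  -0.13327056  0.046     ]
hook scene [ 0.55306876 -0.0162298   0.038     ] handle [ 0.44151359 -0.13673902  0.035     ]
bl [0.637 0.036]
br [ 0.642 -0.069]
tl [0.632 0.035]
tr [ 0.641 -0.072]
plateL front [0.746 0.032]
plateR front [ 0.761 -0.063]
plateR back [ 0.834 -0.064]
plateL back [0.83  0.039]
hbar ends [0.69917718 0.01504965] [ 0.70686167 -0.03297609]
```

```bash
cat >> h.py <<'E'
def plan(*wps):
    """wps: (x,y,z,yaw_deg,rows); rows in tool axes from the present pose"""
    s=sense();R=s['ee_rot'].copy();p=s['tcp_pos'].copy()
    yaw=np.degrees(np.arctan2(R[1,0],R[0,0]));out=[]
    for x,y,z,yw,n in wps:
        p0=p.copy();t=np.array([x,y,z]);dy=np.radians((yw-yaw+180)%360-180)/n
        for i in range(n):
            d=R.T@(p0+(t-p0)*(i+1)/n-p);d=np.round(d,4);a=np.round(-dy,4)
            p=p+R@d; c,q=np.cos(a),np.sin(a);R=R@np.array([[c,-q,0],[q,c,0],[0,0,1]])
            out.append([*d.tolist(),float(a)])
        yaw=yw
    print(len(out),str(out).replace(' ',''))
E
python3 - <<'E'
from h import *
plan((.36,.28,.29,-75,9),(.40,-.17,.25,-135,10))
E
```

```text
19 [[0.0319,0.03,0.0002,0.1199],[0.0352,0.026,0.0002,0.1199],[0.0381,0.0215,0.0002,0.1199],[0.0404,0.0169,0.0002,0.1199],[0.0421,0.0119,0.0002,0.1199],[0.0432,0.0068,0.0002,0.1199],[0.0437,0.0015,0.0002,0.1199],[0.0436,-0.0037,0.0002,0.1199],[0.0429,-0.0088,0.0002,0.1199],[0.0445,0.0078,0.0041,0.1047],[0.0451,0.0031,0.0041,0.1047],[0.0451,-0.0017,0.0041,0.1047],[0.0447,-0.0063,0.0041,0.1047],[0.0438,-0.011,0.004,0.1047],[0.0424,-0.0155,0.0041,0.1047],[0.0406,-0.0199,0.0041,0.1047],[0.0383,-0.024,0.0041,0.1047],[0.0355,-0.0278,0.0041,0.1047],[0.0325,-0.0315,0.0041,0.1047]]
```

jog_arm(rows=[[[0.032,0.03,0,0.12],[0.035,0.026,0,0.12],[0.038,0.0215,0,0.12],[0.04,0.017,0,0.12],[0.042,0.012,0,0.12],[0.043,0.007,0,0.12],[0.044,0.0015,0,0.12],[0.0435,-0.004,0,0.12],[0.043,-0.009,0,0.12],[0.0445,0.008,0.004,0.105],[0.045,0.003,0.004,0.105],[0.045,-0.0017,0.004,0.105],[0.0447,-0.006,0.004,0.105],[0.044,-0.011,0.004,0.105],[0.0424,-0.0155,0.004,0.105],[0.0406,-0.02,0.004,0.105],[0.038,-0.024,0.004,0.105],[0.0355,-0.028,0.004,0.105],[0.0325,-0.0315,0.004,0.105],[0,0,0,0]]], claw=1)

```text
time_s: 2.6
tcp_pos: [0.3981, -0.1716, 0.2514]
ee_rot: [[-0.713, -0.701, -0.002], [-0.701, 0.713, 0.0], [0.001, 0.002, -1.0]]
wrist_force: [1.0, -0.7, -0.2]
gripper_width: 0.996
gripper_force: 0.0
```

Run:
```python
from h import *
s=sense();print(s['tcp_pos'],s['joints'],s['ee_rot'][:,0])
w=camera_model('wrist');im=capture('wrist');np.savez('w1.npz',im=im,**w);save('w1',cv2.resize(im,(768,576)))
```

```text
[ 0.39812922 -0.17158453  0.25135902] [-1.68700817e+00  5.39815376e+00 -2.84380651e+01 -3.08518672e-03
 -5.62827690e+01 -4.38301577e+01] [-0.71347993 -0.70067426  0.00140592]
```

View pics/w1.png

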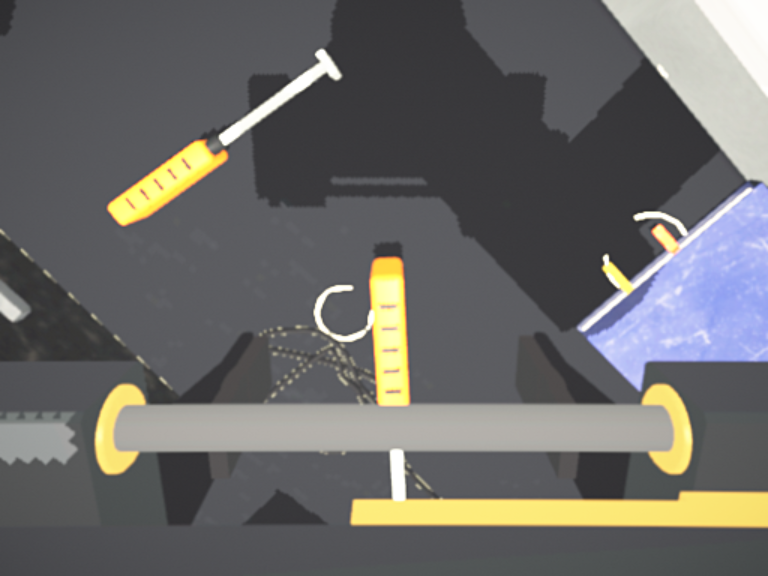

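The wrist view shows rod A's orange handle from its back end at about (386,260) to (393,400), with the shaft at (397,475). It is nearly aligned with the tool x axis. Rod B is at upper left.

Run:
```python
from h import *
d=np.load('w1.npz');im=d['im'];m={k:d[k] for k in('fovy','cx','cy','k1','eye','rotation')}
hsv=cv2.cvtColor(im,cv2.COLOR_RGB2HSV)
k=cv2.inRange(hsv,(8,120,120),(26,255,255))
for v in range(168,272,6):
    u=np.where(k[v,235:290])[0]
    if len(u): 
        l,r=u.min()+235,u.max()+236
        a=onz(m,l,v+.5,.046);b=onz(m,r,v+.5,.046);print(v,l,r,im[v,(l+r)//2],np.round((a+b)[:2]/2,4),'w',round(np.linalg.norm(a-b)*1e3,1))
print('back underside',onz(m,258,171,0))
for v in(305,325):
    u=np.where(im[v,250:285].min(1)>140)[0]+250;print(u.min(),u.max(),onz(m,u.mean()+.5,v+.5,.037))
mt=camera_model('top');b=np.load('ims.npz')['b']
```

```text
174 249 268 [255 216  66] [ 0.4011 -0.1725] w 17.4
180 247 269 [255 216  65] [ 0.4055 -0.1688] w 20.3
186 247 269 [255 255 126] [ 0.4097 -0.1648] w 20.4
192 247 270 [255 255 190] [ 0.4135 -0.1603] w 21.4
198 247 270 [255 255 187] [ 0.4178 -0.1562] w 21.5
204 269 270 [255 212  70] [ 0.4148 -0.1446] w 0.9
210 269 270 [255 232  73] [ 0.4191 -0.1403] w 0.9
216 270 271 [255 156  82] [ 0.4228 -0.1353] w 1.0
222 270 271 [255 183  67] [ 0.4271 -0.1309] w 1.0
228 249 271 [255 255 183] [ 0.4387 -0.1337] w 21.2
234 249 272 [255 211 163] [ 0.4428 -0.129 ] w 22.3
240 250 272 [255 255 175] [ 0.4471 -0.1241] w 21.4
246 250 272 [255 231 145] [ 0.4517 -0.1196] w 21.6
258 251 273 [255 255 134] [ 0.4604 -0.1097] w 21.8
264 251 273 [255 255 154] [ 0.4652 -0.105 ] w 21.9
back underside [ 0.40803165 -0.16686229  0.        ]
260 269 [ 0.50186969 -0.06437562  0.037     ]
261 280 [ 0.51746448 -0.04386316  0.037     ]
```

Run:
```python
from h import *
plan((.438,-.134,.15,-132.5,4),(.438,-.134,.075,-132.5,3))
```

```text
7 [[-0.0135,-0.0006,0.0254,-0.0126],[-0.0136,-0.0007,0.0254,-0.0126],[-0.0135,-0.0009,0.0253,-0.0126],[-0.0135,-0.001,0.0254,-0.0126],[-0.0,-0.0,0.025,-0.0],[-0.0,-0.0001,0.025,-0.0],[-0.0,-0.0,0.025,-0.0]]
```

jog_arm(rows=[[[-0.0135,-0.0006,0.0254,-0.0126],[-0.0135,-0.0007,0.0254,-0.0126],[-0.0135,-0.0009,0.0254,-0.0126],[-0.0135,-0.001,0.0254,-0.0126],[0,0,0.025,0],[0,0,0.025,0],[0,0,0.025,0],[0,0,0,0],[0,0,0,0]]])

```text
time_s: 3.78
tcp_pos: [0.4391, -0.1323, 0.0765]
ee_rot: [[-0.672, -0.741, 0.001], [-0.741, 0.672, -0.0], [-0.001, -0.001, -1.0]]
wrist_force: [-0.4, 0.4, 0.4]
gripper_width: 1.002
gripper_force: 0.0
```

jog_arm(rows=[[[0,0,0,0],[0,0,0,0],[0,0,0,0],[0,0,0,0],[0,0,0,0],[0,0,0,0]]], claw=0)

```text
time_s: 4.53
tcp_pos: [0.4385, -0.1329, 0.0756]
ee_rot: [[-0.673, -0.739, -0.0], [-0.739, 0.673, 0.0], [0.0, 0.0, -1.0]]
wrist_force: [-1.0, -0.0, 0.8]
gripper_width: 0.399
gripper_force: 0.0
```

jog_arm(rows=[[[0,0,0,0],[0,0,0,0],[0,0,0,0],[0,0,0,0],[0,0,0,0]]])

```text
time_s: 5.15
tcp_pos: [0.4386, -0.1329, 0.0756]
ee_rot: [[-0.673, -0.739, 0.0], [-0.739, 0.673, 0.0], [-0.0, -0.0, -1.0]]
wrist_force: [0.6, -1.2, -1.0]
gripper_width: 0.227
gripper_force: 30.0
```

Run:
```python
from h import *
s=sense();print(s['gripper_width'],s['gripper_force'],s['tcp_pos'])
# to pre-entry in front of the red safe, rod yaw 3 -> tool -177
plan((.438,-.133,.14,-132.5,3),(.42,-.03,.14,-177,6))
```

```text
0.2273693657297092 29.97621651738882 [ 0.43861048 -0.13288659  0.07562782]
9 [[0.0002,0.0001,-0.0215,0.0011],[0.0001,0.0001,-0.0214,0.0011],[0.0002,0.0002,-0.0215,0.0011],[-0.0106,0.0138,0.0,0.1294],[-0.0088,0.0151,0.0,0.1294],[-0.0067,0.016,0.0,0.1294],[-0.0046,0.0168,0.0,0.1294],[-0.0024,0.0173,0.0,0.1294],[-0.0002,0.0174,0.0,0.1294]]
```

jog_arm(rows=[[[0,0,-0.0215,0],[0,0,-0.0215,0],[0,0,-0.0215,0],[-0.0106,0.0138,0,0.13],[-0.0088,0.0151,0,0.13],[-0.0067,0.016,0,0.13],[-0.0046,0.0168,0,0.13],[-0.0024,0.0173,0,0.13],[0,0.0174,0,0.13],[0,0,0,0],[0,0,0,0]]])

```text
time_s: 6.52
tcp_pos: [0.4199, -0.0302, 0.14]
ee_rot: [[-0.999, -0.054, -0.001], [-0.054, 0.999, -0.0], [0.001, -0.0, -1.0]]
wrist_force: [-0.0, 0.2, -2.3]
gripper_width: 0.226
gripper_force: 30.0
```

Run:
```python
from h import *
s=sense();print(s['tcp_pos'],s['ee_rot'][:,0],s['gripper_force'])
a=capture('scene');b=capture('top');np.savez('ims2.npz',a=a,b=b)
A=cv2.resize(a[70:270,180:330],None,fx=2.6,fy=2.9,interpolation=2);B=cv2.resize(b[60:260,180:330],None,fx=2.6,fy=2.9,interpolation=2)
save('both',np.hstack([A,B]))
```

```text
[ 0.4199376  -0.03021307  0.14000611] [-9.98562011e-01 -5.36045840e-02  6.77757888e-04] 29.97610593214631
```

View pics/both.png

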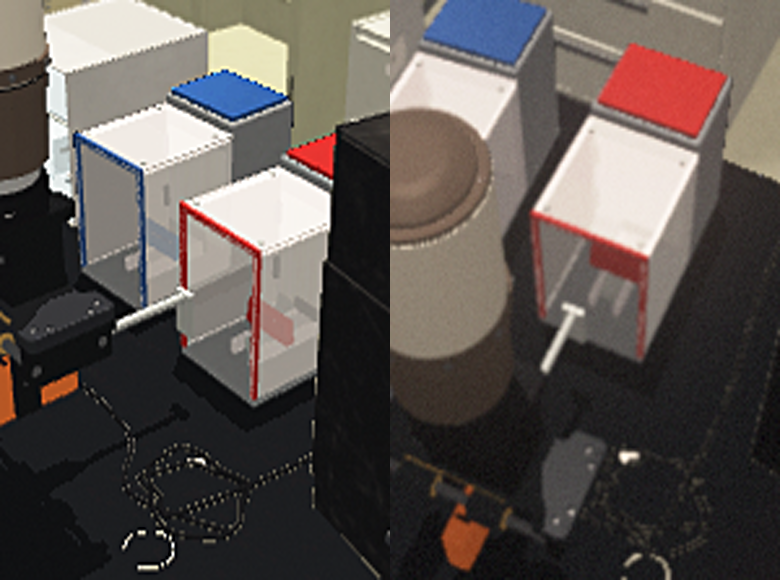

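Left panel: the red frame corners are near (181,203), (259,252), (183,345) and (256,399). The hook end is at (188,292), just left of the opening. Right panel: the frame corners are (532,213), (646,252), (541,318) and (641,358), and the hook is at (572,312). I'll triangulate these points.

```bash
cat >> h.py <<'E'
def tri(ms,pa,mt,pb):
    e1,d1=ray(ms,*pa);e2,d2=ray(mt,*pb);d1=d1/np.linalg.norm(d1);d2=d2/np.linalg.norm(d2)
    t=np.linalg.lstsq(np.stack([d1,-d2],1),e2-e1,rcond=None)[0]
    p,q=e1+t[0]*d1,e2+t[1]*d2;return (p+q)/2,np.linalg.norm(p-q)
E
python3 - <<'E'
from h import *
ms=camera_model('scene');mt=camera_model('top')
S=lambda x,y:(180+x/2.6-.3,70+y/2.9-.3);T=lambda x,y:(180+(x-390)/2.6-.3,60+y/2.9-.3)
for n,a,b in(('tl',(181,203),(532,213)),('tr',(259,252),(646,252)),('bl',(183,345),(541,318)),('br',(256,399),(641,358)),
  ('hook',(184,292),(572,309)),('shaft near',(118,324),(545,370)),('roofBR',(None),None)):
    if a: p,e=tri(ms,S(*a),mt,T(*b));print(n,np.round(p,4),round(e,4))
for n,p in(('plFL',(597,98)),('plFR',(709,133)),('plBR',(729,73)),('plBL',(630,45))):print(n,np.round(onz(mt,*T(*p),.16)[:2],4))
s=sense();r=-s['ee_rot'][:,0];o=s['tcp_pos']-np.array([0,0,.0756])+.0042*r;print('hook tip pred',o+.17*r,'plate top pred +.038')
for z in(.064,.102):
    q=o+.17*r;q[2]=z;print(proj(mt,q),T(572,312),proj(ms,q),S(188,292))
E
```

```text
tl [0.6325 0.0374 0.1451] 0.0006
tr [ 0.6429 -0.0666  0.1417] 0.0021
bl [0.6309 0.0354 0.0085] 0.0028
br [ 0.6384 -0.0704  0.0067] 0.0029
hook [ 0.5945 -0.0207  0.1005] 0.0006
shaft near [ 0.5279 -0.0261  0.1002] 0.0112
plFL [0.7577 0.0381]
plFR [ 0.7671 -0.0701]
plBR [ 0.8411 -0.0588]
plBL [0.8306 0.0398]
hook tip pred [ 0.59402836 -0.02129583  0.06435075] plate top pred +.038
(np.float64(250.35722114617732), np.float64(175.50182007403538)) (249.7, 167.28620689655173) (np.float64(250.43860836486863), np.float64(184.1202546748371)) (252.0076923076923, 170.38965517241377)
(np.float64(249.8882180703847), np.float64(166.00983059192075)) (249.7, 167.28620689655173) (np.float64(250.3221308686712), np.float64(170.03370852058842)) (252.0076923076923, 170.38965517241377)
```

Run:
```python
from h import *
plan((.425,-.0289,.14,-176.5,1),(.5551,-.0209,.14,-176.5,7))
```

```text
8 [[-0.005,0.0013,0.0,-0.0087],[-0.0186,-0.0,-0.0,-0.0],[-0.0186,-0.0,-0.0,-0.0],[-0.0187,-0.0,-0.0,-0.0],[-0.0186,-0.0,-0.0,-0.0],[-0.0186,-0.0,-0.0,-0.0],[-0.0186,-0.0,-0.0,-0.0],[-0.0187,-0.0,-0.0,-0.0]]
```

jog_arm(rows=[[[-0.005,0.0013,0,-0.0087],[-0.0186,0,0,0],[-0.0186,0,0,0],[-0.0186,0,0,0],[-0.0186,0,0,0],[-0.0186,0,0,0],[-0.0186,0,0,0],[-0.0186,0,0,0],[0,0,0,0],[0,0,0,0]]])

```text
time_s: 7.88
tcp_pos: [0.5543, -0.0209, 0.1397]
ee_rot: [[-0.998, -0.06, -0.002], [-0.06, 0.998, -0.0], [0.002, -0.0, -1.0]]
wrist_force: [-0.2, 0.1, -1.6]
gripper_width: 0.229
gripper_force: 30.0
```

Run:
```python
from h import *
s=sense();print(s['tcp_pos'],s['ee_rot'][:,0],s['gripper_force'],s['wrist_force'])
a=capture('scene');b=capture('top');np.savez('ims3.npz',a=a,b=b)
A=cv2.resize(a[110:220,230:330],None,fx=4,fy=5,interpolation=2);B=cv2.resize(b[90:200,220:320],None,fx=4,fy=5,interpolation=2)
save('both2',np.hstack([A,B]))
```

```text
[ 0.55428599 -0.02085515  0.13966255] [-0.99817339 -0.06039091  0.00167784] 29.976133299060166 [-0.17468213  0.10430598 -1.56646779]
```

View pics/both2.png

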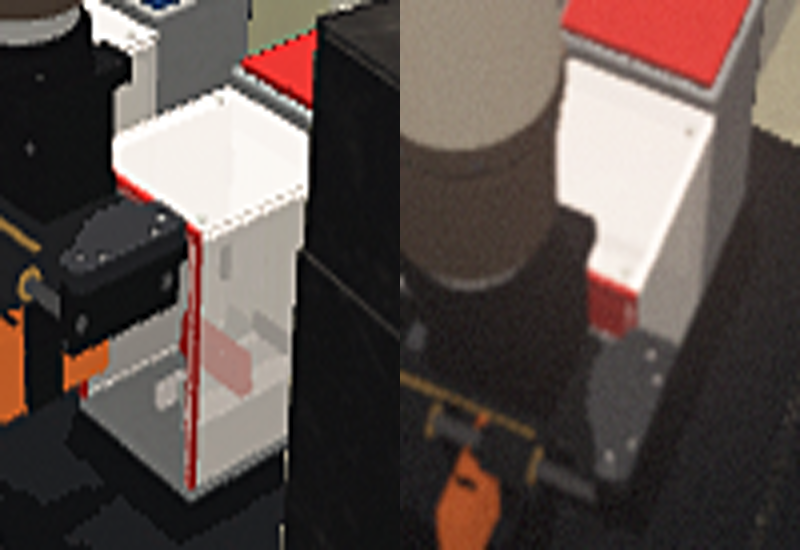

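In the left panel the hook shows through the clear wall at (225,260), above and behind the red handle at about (195–250, 315–390). I'll check those pixels against prediction.

Run:
```python
from h import *
ms=camera_model('scene');mt=camera_model('top');s=sense()
S=lambda p:np.round(((p[0]-230)*4,(p[1]-110)*5))
T=lambda p:np.round(((p[0]-220)*4+400,(p[1]-90)*5))
r=-s['ee_rot'][:,0];r[2]=0;tip=s['tcp_pos']-[0,0,.0756]+.1742*r;l=np.array([-r[1],r[0],0])*.01
print('tip',tip)
for z in(0,.038):print([S(proj(ms,tip+[0,0,z]+k*l)).tolist() for k in(-1,1)])
c,q=np.cos(.061),np.sin(.061);f=np.array([.636,-.016,0])
W=lambda x,y,z:f+np.array([c*x-q*y,q*x+c*y,z])
for x in(.065,.07,.075):
    print('bar',x,[S(proj(ms,W(x,y,.047))).tolist() for y in(-.03,.03)],'low',[S(proj(ms,W(x,y,.031))).tolist() for y in(-.03,.03)],'top',[T(proj(mt,W(x,y,.047))).tolist() for y in(-.03,.03)])
print('front br',S(proj(ms,W(0,-.053,0))),S(proj(ms,W(0,-.053,.145))),'roof back R',S(proj(ms,W(.12,-.053,.145))))
```

```text
tip [ 0.72813908 -0.01013801  0.06438919]
[[257.0, 287.0], [235.0, 272.0]]
[[260.0, 219.0], [238.0, 204.0]]
bar 0.065 [[246.0, 350.0], [181.0, 304.0]] low [[245.0, 378.0], [181.0, 331.0]] top [[632.0, 303.0], [545.0, 266.0]]
bar 0.07 [[252.0, 347.0], [187.0, 301.0]] low [[251.0, 375.0], [187.0, 328.0]] top [[635.0, 296.0], [548.0, 259.0]]
bar 0.075 [[258.0, 344.0], [193.0, 298.0]] low [[257.0, 372.0], [192.0, 325.0]] top [[638.0, 289.0], [551.0, 253.0]]
front br [190. 498.] [196. 229.] roof back R [348. 154.]
```

Run:
```python
from h import *
a=np.load('ims2.npz')['a'];b=np.load('ims3.npz')['a'];c=np.load('ims.npz')['a']
f=lambda i:cv2.convertScaleAbs(cv2.resize(i[130:200,265:310],None,fx=6,fy=8,interpolation=2)[:, :266],alpha=1.3)
save('cmp',np.hstack([f(c),f(a),f(b)]))
```

```text
(no output)
```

View pics/cmp.png

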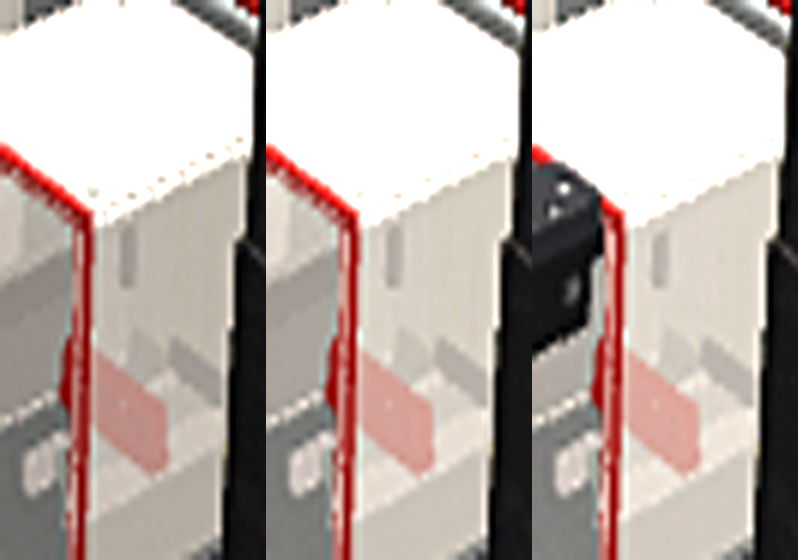

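Run:
```python
from h import *
def d(k,box,ref='ims2.npz'):
    a=np.load(ref)[k].astype(int);b=np.load('ims3.npz')[k].astype(int);D=np.abs(a-b).max(2);u0,u1,v0,v1=box
    return D[v0:v1,u0:u1]
D=d('a',(278,305,140,200))
ys,xs=np.where(D>14);
for y in range(D.shape[0]): 
    x=xs[ys==y]; 
    if len(x): print(y+140,(x+278).tolist())
```

```text
158 [285, 286]
159 [285]
```

Run:
```python
from h import *
a=np.load('ims2.npz')['a'].astype(np.float32);b=np.load('ims3.npz')['a'].astype(np.float32)
D=cv2.blur((b-a).mean(2),(2,2))[150:178,276:304]
for i in range(0,28):print(150+i,' '.join('%3d'%x for x in D[i]))
```

```text
150   3   3   2   2   2   3   3   3   3   3   3   2   2   2   2   2   2   2   2   1   2   4   3   3   5   4   3   4
151   4   3   3   2   2   3   3   3   3   3   3   3   2   2   2   1   1   2   2   3   4   4   4   5   5   5   5   6
152   5   5   3   2   2   2   3   3   3   3   3   3   2   2   1   3   5   3   2   5   5   3   5   6   6   5   5   5
153 -18   0   3   3   4   4   3   2   3   3   2   2   2   3   4   5   5   4   5   6   5   5   5   5   5   5   5   5
154 -50 -17   4   4   6   6   4   2   2   2   3   4   3   3   5   5   4   6   7   7   6   5   4   5   5   5   5   5
155 -41 -15   6   4   4   4   3   3   4   3   4   6   5   3   5   7   7   8   6   6   7   6   5   5   6   5   5   5
156 -45 -11   7   4   4   4   4   4   4   4   4   6   7   6   7   6   5   7   7   7   7   6   5   5   6   5   5   6
157 -64 -13   8   3   4   4   4   6   5   3   2   5   8   5   6   5   4   7   8   7   6   5   5   5   6   5   5   5
158 -97 -33  12   4   3   3   2   6   6   6  11  11   7   5   6   5   5   7   7   7   6   5   5   4   5   5   5   5
159 -139 -67  13   6   3   4   3   4   4  10  18  13   6
[... 1450 characters left out ...]
   5
172   6   4   3   2   3   6   6   5   5   5   5   5   5   5   5   5   5   5   5   5   5   4   5   5   5   5   5   4
173   3   3   3   3   4   5   5   5   5   5   5   5   5   5   5   5   5   4   5   5   4   5   5   5   5   5   5   4
174   2   2   4   3   3   5   5   5   5   5   5   5   5   5   5   5   5   5   5   5   5   5   5   5   5   5   6   5
175   2   2   3   2   3   5   5   5   5   5   5   5   5   4   5   5   5   4   4   4   5   5   5   5   5   5   5   4
176   2   3   3   2   3   5   5   5   5   5   5   5   5   5   5   5   5   4   4   4   4   4   4   4   4   5   6   4
177   2   3   4   2   3   5   5   5   4   4   4   5   6   5   5   5   5   5   5   4   4   5   5   4   5   5   5   3
```

jog_arm(rows=[[[0,0,0.008,0],[0,0,0.008,0],[0,0,0.008,0],[0,0,0.006,0],[0,0,0,0],[0,0,0,0]]])

```text
time_s: 8.72
tcp_pos: [0.5553, -0.0205, 0.1103]
ee_rot: [[-0.998, -0.061, 0.0], [-0.061, 0.998, 0.0], [-0.0, -0.0, -1.0]]
wrist_force: [-0.1, -0.5, -1.4]
gripper_width: 0.227
gripper_force: 30.0
```

jog_arm(rows=[[[0.007,0,0,0],[0.007,0,0,0],[0.007,0,0,0],[0.007,0,0,0],[0.007,0,0,0]]])

```text
time_s: 9.35
tcp_pos: [0.5205, -0.0225, 0.1105]
ee_rot: [[-0.998, -0.061, 0.002], [-0.061, 0.998, 0.0], [-0.002, 0.0, -1.0]]
wrist_force: [2.9, 0.2, -2.7]
gripper_width: 0.23
gripper_force: 30.0
```

jog_arm(rows=[[[0.005,0,0,0],[0.005,0,0,0],[0,0,0,0]]])

```text
time_s: 9.72
tcp_pos: [0.5097, -0.0233, 0.1103]
ee_rot: [[-0.998, -0.061, -0.001], [-0.061, 0.998, -0.0], [0.001, -0.0, -1.0]]
wrist_force: [0.5, 0.2, -2.3]
gripper_width: 0.227
gripper_force: 30.0
```

jog_arm(rows=[[[0.003,0,0,0],[0.003,0,0,0]]])

```text
time_s: 9.98
tcp_pos: [0.5043, -0.0236, 0.1102]
ee_rot: [[-0.998, -0.061, 0.001], [-0.061, 0.998, 0.0], [-0.001, 0.0, -1.0]]
wrist_force: [3.2, 1.4, -2.5]
gripper_width: 0.227
gripper_force: 30.0
```

jog_arm(rows=[[[0.003,0,0,0]]])

```text
time_s: 10.1
tcp_pos: [0.5012, -0.0238, 0.1102]
ee_rot: [[-0.998, -0.061, 0.0], [-0.061, 0.998, 0.0], [-0.0, 0.0, -1.0]]
wrist_force: [1.1, 0.7, -2.6]
gripper_width: 0.229
gripper_force: 30.0
```

jog_arm(rows=[[[0.003,0,0,0]]])

```text
time_s: 10.22
tcp_pos: [0.4981, -0.0239, 0.1102]
ee_rot: [[-0.998, -0.061, 0.0], [-0.061, 0.998, 0.0], [-0.0, 0.0, -1.0]]
wrist_force: [2.7, 0.5, -1.8]
gripper_width: 0.228
gripper_force: 30.0
```

jog_arm(rows=[[[0.002,0,0,0]]])

```text
time_s: 10.35
tcp_pos: [0.4974, -0.0238, 0.1105]
ee_rot: [[-0.998, -0.061, 0.004], [-0.061, 0.998, 0.001], [-0.004, 0.0, -1.0]]
wrist_force: [7.0, 1.3, -5.7]
gripper_width: 0.231
gripper_force: 30.0
```

jog_arm(rows=[[[0.002,0,0,0]]])

```text
time_s: 10.48
tcp_pos: [0.4971, -0.0237, 0.1109]
ee_rot: [[-0.998, -0.061, 0.007], [-0.061, 0.998, 0.001], [-0.007, 0.001, -1.0]]
wrist_force: [10.4, -0.8, -4.4]
gripper_width: 0.226
gripper_force: 30.0
```

Run:
```python
from h import *
a=capture('scene');b=capture('top');np.savez('ims4.npz',a=a,b=b)
A=cv2.resize(a[110:220,230:330],None,fx=4,fy=5,interpolation=2);B=cv2.resize(b[90:200,220:320],None,fx=4,fy=5,interpolation=2)
save('both3',np.hstack([A,B]))
```

```text
(no output)
```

View pics/both3.png

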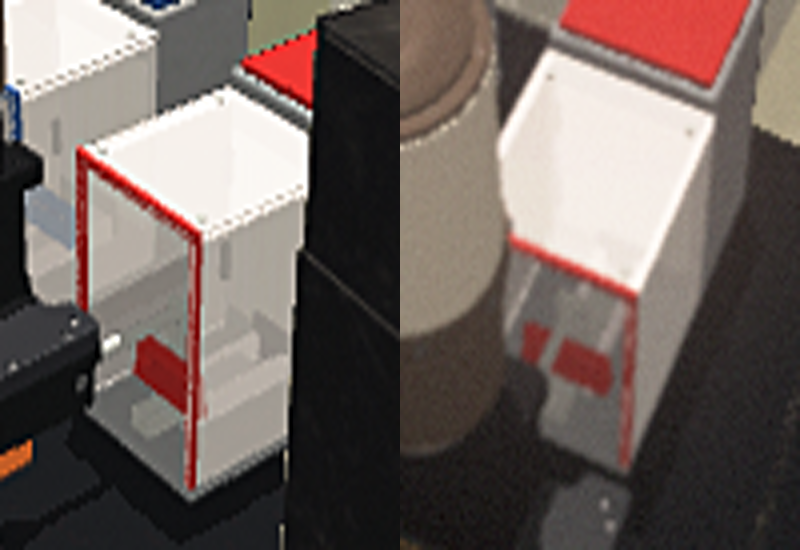

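The right panel shows the red handle near the front with the hook across it. The pull force rose to 10 N at the predicted stop (TCP x 0.497), so the bolt is fully drawn. Next I unhook by moving forward, up and then back out.

jog_arm(rows=[[[-0.005,0,0,0],[-0.005,0,0,0],[-0.002,0,0,0],[0,0,0,0]]])

```text
time_s: 11.08
tcp_pos: [0.5057, -0.0236, 0.1099]
ee_rot: [[-0.998, -0.061, -0.001], [-0.061, 0.998, -0.0], [0.001, -0.0, -1.0]]
wrist_force: [-0.1, 0.1, -2.7]
gripper_width: 0.225
gripper_force: 30.0
```

jog_arm(rows=[[[0,0,-0.008,0],[0,0,-0.008,0],[0,0,-0.008,0],[0,0,-0.006,0],[0,0,0,0],[0,0,0,0]]])

```text
time_s: 11.82
tcp_pos: [0.506, -0.0235, 0.14]
ee_rot: [[-0.998, -0.061, -0.0], [-0.061, 0.998, 0.0], [0.0, 0.0, -1.0]]
wrist_force: [0.1, -0.3, -1.5]
gripper_width: 0.224
gripper_force: 30.0
```

Run:
```python
from h import *
mt=camera_model('top')
print('notebook corners',onz(mt,203,278,.01)[:2],onz(mt,170,330,.01)[:2],'tabs',onz(mt,198,297,0)[:2],'ring',onz(mt,280,260,0)[:2],'cord',onz(mt,268,218,0)[:2])
plan((.413,-.0291,sense()['tcp_pos'][2],-176.5,6))
```

```text
notebook corners [ 0.34198662 -0.03661959] [ 0.21491436 -0.03419491] tabs [ 0.30280594 -0.0461647 ] ring [ 0.45941079 -0.16555946] cord [ 0.54252514 -0.09409895]
6 [[0.0155,0.0,0.0,-0.0001],[0.0155,0.0,0.0,-0.0001],[0.0156,0.0,0.0,-0.0001],[0.0155,0.0001,0.0,-0.0001],[0.0155,-0.0,0.0,-0.0001],[0.0155,0.0,0.0,-0.0001]]
```

jog_arm(rows=[[[0.0155,0,0,0],[0.0155,0,0,0],[0.0155,0,0,0],[0.0155,0,0,0],[0.0155,0,0,0],[0.0155,0,0,0],[0,0,0,0],[0,0,0.012,0],[0,0,0.012,0],[0,0,0.012,0],[0,0,0.012,0],[0,0,0.008,0],[0,0,0.004,0],[0,0,0,0],[0,0,0,0]]])

```text
time_s: 13.7
tcp_pos: [0.4136, -0.0291, 0.0805]
ee_rot: [[-0.998, -0.061, 0.001], [-0.061, 0.998, 0.0], [-0.001, 0.0, -1.0]]
wrist_force: [0.3, -0.3, -1.9]
gripper_width: 0.228
gripper_force: 30.0
```

jog_arm(rows=[[[0,0,0.003,0],[0,0,0.001,0],[0,0,0,0]]])

```text
time_s: 14.08
tcp_pos: [0.4134, -0.0291, 0.0763]
ee_rot: [[-0.998, -0.061, 0.001], [-0.061, 0.998, 0.0], [-0.001, 0.0, -1.0]]
wrist_force: [-1.3, -0.6, 0.5]
gripper_width: 0.229
gripper_force: 30.0
```

jog_arm(rows=[[[0,0,0,0],[0,0,0,0],[0,0,0,0],[0,0,0,0],[0,0,0,0],[0,0,0,0],[0,0,0,0],[0,0,0,0]]], claw=1)

```text
time_s: 15.08
tcp_pos: [0.4133, -0.0292, 0.0762]
ee_rot: [[-0.998, -0.061, -0.0], [-0.061, 0.998, 0.0], [0.0, 0.0, -1.0]]
wrist_force: [-0.5, -1.4, -0.0]
gripper_width: 0.979
gripper_force: 0.0
```

jog_arm(rows=[[[0,0,-0.02,0],[0,0,-0.03,0],[0,0,-0.04,0],[0,0,-0.04,0],[0,0,-0.04,0],[0,-0.03,-0.04,0],[0,-0.05,0,0],[0,-0.05,0,0],[0,-0.05,0,0],[0,-0.05,0,0],[0,0,0,0],[0,0,0,0]]])

```text
time_s: 16.58
tcp_pos: [0.4269, -0.2586, 0.2857]
ee_rot: [[-0.998, -0.06, -0.001], [-0.06, 0.998, 0.001], [0.001, 0.001, -1.0]]
wrist_force: [0.1, -0.4, 1.1]
gripper_width: 1.002
gripper_force: 0.0
```

Run:
```python
from h import *
s=sense();print(s['tcp_pos'],s['gripper_width'],s['time_s'])
a=capture('scene');b=capture('top');np.savez('ims5.npz',a=a,b=b)
A=cv2.resize(a[70:270,180:330],None,fx=2.6,fy=2.9,interpolation=2);B=cv2.resize(b[60:290,160:320],None,fx=2.5,fy=2.5217,interpolation=2)[:580]
save('end',np.hstack([A,B]))
```

```text
[ 0.42689982 -0.25857168  0.28572834] 1.0017504404630333 16.575
```

View pics/end.png

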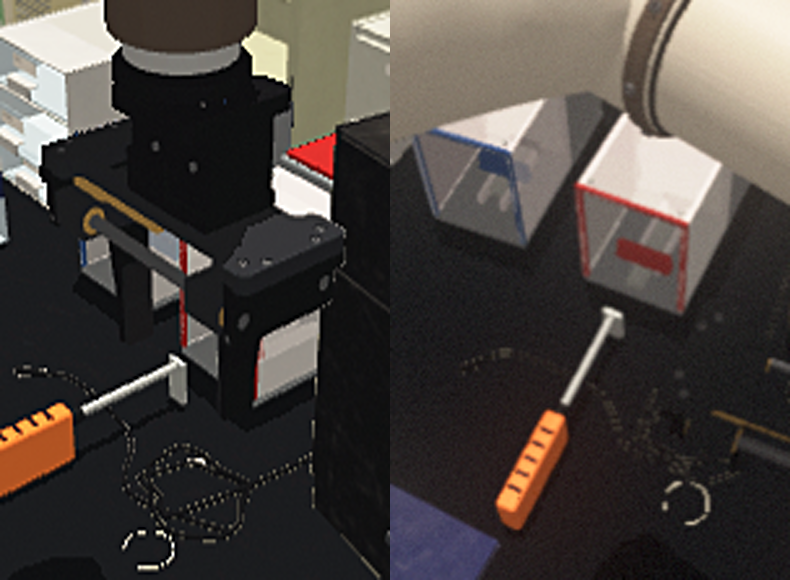

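The rod stands on the bench with its hook at (612,315), outside the red guard. The red handle is near the front at (645,256), and the blue handle is still deep in its tunnel at (503,160). I'll check the red handle's position by numbers.

Run:
```python
from h import *
mt=camera_model('top');b=np.load('ims5.npz')['b']
k=cv2.inRange(cv2.cvtColor(b,cv2.COLOR_RGB2HSV),(0,120,60),(6,255,255))[150:175,250:274]
v,u=np.where(k);p=onz(mt,u.mean()+250.5,v.mean()+150.5,.039);print(p, 'inside',(p[:2]-[.636,-.016])@[.998,.061])
```

```text
[ 0.65852359 -0.01895428  0.039     ] inside 0.022298333459656892
```

```bash
python3 -c "
from station import *
print(finish_job())"
```

```text
the job is handed in; nothing more can be done
None
```

I drew the red bolt out to its stop, left the blue safe bolted, and laid the hooked rod on the bench in front of the safes with its hook clear of the guard; the job was handed in at about 17 s, and no verdict was returned.

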